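# Cap the tea tin with its nested lids, then take the outer lid off alone

### The job

Swing the wooden tea box's hinged lid up and back until it rests on its stop. Take the tea tin's two lids, nested together as they are, from the cork trivet by the red knob of the inner lid, and lower them gently onto the tin in the box until the inner lid sits fully home, and let go of the knob. Then lift the steel outer lid alone by its white collar, leaving the red inner lid seated in the tin, and finish while still holding the outer lid level over the tin, about 10 cm above where it sat, with nothing else touching it; leave the other things on the sideboard where they are.

Things in the scene. Friction and masses are not known exactly. Their poses are not given: they have to be found in the camera images.
- tea_box: dark wooden open-topped box, 170 x 170 x 100 mm high, walls 8 mm, fixed to the sideboard; origin at the centre of its underside, z up, front (the side with the lid's tab) faces its own -x, hinge along its +x rim. The tin stands fixed inside it
- box_lid (a joint): angle of the box lid in rad: 0 closed, grows as the front edge swings up and back about the hinge, 1.85 = resting on its stop (leaning back past upright). The lid is a 170 x 174 x 10 mm panel, 0.25 kg, almost frictionless: it falls shut if let go before upright, and falls open onto the stop once past upright
- hinge (a point): hinge axis of the box lid: middle of the box's far (+x) upper rim, 85 mm in the box's +x from its centre and 100 mm up; the axis is parallel to the box's y
- tab (a point): grip point on the box lid's brass tab, moving with the lid. The tab is a flat bar 28 mm wide (along box y), 10 mm thick, 38 mm out from the lid's front edge; this point is 26 mm out from that edge, 196 mm from the hinge axis and 5 mm above it when closed. Pinch it from above across its width: it turns between the fingers as the lid swings
- tin_rim (a point): centre of the open mouth of the round steel tea tin, at rim height: 92 mm above the sideboard (8 mm below the box's rim), 15 mm in front (-x) of the box's centre. Bore 76 mm, outer diameter 84 mm
- inner_lid: red inner lid, 0.14 kg: plug 70 mm across, 16 mm deep, bevelled foot; flange 86 mm across, 16 to 22 mm up; round upright knob 18 mm across, ending 75 mm up. Origin: centre of the plug's underside, z up. Seated, its flange lies on the tin's rim, origin 16 mm below the rim. Starts standing on the trivet with the outer lid on it
- outer_lid: steel outer lid, loose on the inner lid's flange (22 mm above its origin), 0.11 kg: disc 98 mm across, 5 mm thick, 28 mm hole for the knob; skirt 10 mm down round the flange; round white collar 40 mm outside, 28 mm inside, 5 to 29 mm up; knob sticks 24 mm out of it. Origin: centre of the disc's underside, z up. Lifting the knob carries it along; lifting the collar leaves the inner lid
- trivet: round cork trivet, 120 mm in diameter, 6 mm thick, fixed; origin at the centre of its underside
- sugar_bowl: stainless sugar bowl with clip-on lid, 92 mm wide, 83 mm high; bystander; origin at its underside
- milk_jug: glass milk jug, 76 mm wide, 110 mm high; bystander; origin at its underside
- cups: two red espresso cups nested together, 66 mm wide, 73 mm high; bystander; origin at its underside
- honey_dipper: wooden honey dipper lying on the surface, about 155 mm long; bystander; origin under its middle
Things that resemble listed ones, but are neither listed nor needed, are in the scene too. Leave any blue, pink or turquoise look-alike of the outer_lid alone.

How it is judged (in metres and radians):
On the way, in this order (a step that is already met when the one before it is completed fails the run):
1. the box lid rests open on its stop (value of joint box_lid above 1.75 rad), for 0.2 s.
2. both lids, still nested, are seated on the tin and the knob is let go (horizontal distance between inner_lid and tin_rim below 0.006 m and z of inner_lid in the frame of tin_rim below -0.0135 m and angle between inner_lid's own z axis and vertical below 0.06 rad and distance between outer_lid and inner_lid below 0.026 m and contact force between the fingers and inner_lid below 0.1 N), for 0.2 s.
3. the outer lid alone is lifted clear of the knob (z of outer_lid in the frame of tin_rim above 0.065 m and z of inner_lid in the frame of tin_rim below -0.0125 m), for 0.2 s.
At the end, for the whole second after the job is handed in: Box lid on its stop (over 1.75 rad); inner lid seated in the tin (6 mm off-axis, 2.5 mm off full depth, 0.06 rad at most) and untouched; outer lid gripped, still, level within 0.2 rad, within 40 mm of the tin axis, disc 75 to 170 mm above the rim, touching neither inner lid nor box (value of joint box_lid above 1.75 rad and horizontal distance between inner_lid and tin_rim below 0.006 m and z of inner_lid in the frame of tin_rim below -0.0135 m and angle between inner_lid's own z axis and vertical below 0.06 rad and z of outer_lid in the frame of tin_rim between 0.075 and 0.17 m and horizontal distance between outer_lid and tin_rim below 0.04 m and angle between outer_lid's own z axis and vertical below 0.2 rad and linear speed of outer_lid below 0.03 m/s and contact force between the fingers and outer_lid above 1 N and contact force between the fingers and inner_lid below 0.1 N and contact force between outer_lid and inner_lid below 0.05 N and contact force between outer_lid and tea_box below 0.05 N); the arm keeps its last pose, push and grip.
It fails at once if the outer lid is taken off the inner lid while the inner lid is not seated in the tin (distance between outer_lid and inner_lid above 0.035 m and (horizontal distance between inner_lid and tin_rim above 0.01 m or z of inner_lid in the frame of tin_rim above -0.008 m)).
It fails at once if the lids are dropped onto the tin (horizontal distance between inner_lid and tin_rim below 0.03 m and z of inner_lid in the frame of tin_rim below 0.01 m and linear speed of inner_lid above 0.35 m/s).
It fails at once if a bystander is disturbed (distance of any of sugar_bowl, milk_jug, cups, honey_dipper from where it was at the start of the episode above 0.03 m or angle between any of milk_jug, sugar_bowl, cups's own z axis and vertical above 0.5 rad).
It also fails if it takes over 72 s, if anything falls off the work surface, if the arm or the gripper's body presses on something with over 40 N, if the wrist force passes 120 N, or if a joint passes its speed limit or range.

### The arm

A 6-joint arm with a two-finger parallel gripper is mounted at the origin on the work surface. World frame = base frame: x ahead of the robot, y to its left, z up, the work surface at z = 0. Lengths are in mm, angles in rad, forces in N, time in s.
With the tool pointing down it reaches from about 325 to 900 mm from the base axis. Payload 6.1 kg.
Tool frame: the origin (TCP) lies where the fingers leave the gripper's body, on its centre line; the fingertips stand 70 mm ahead of it and the grasp point (between the pads) lies 51 mm ahead of it; z points along the fingers, y is the line along which they close (so a half turn about z gives the same grasp; the last joint's range is limited). The gripper opens to 87 mm and grips with 3 to 60 N. Pads are 19 mm wide; open, the fingers measure 117 mm over their backs; the gripper's body (75 mm by 190 mm) begins 51 mm behind the grasp point.
Start: joints at [-1.466, 0.22, 1.526, -0, 1.395, -0.126], TCP at [142.966, -608.422, 292.238] pointing down, gripper open.
Joint ranges: [-2.98, 2.98], [-0.91, 2.08], [0.09, 2.57], [-1.24, 4.39], [0.2, 2.65], [-2.68, 2.68]. Speed limits (rad/s): [2.57, 2.57, 3.01, 3.14, 3.14, 3.14].

### API

Orientations are given as a rotation vector (axis times angle).
In Python, from plant import * gives the robot as it stands.
- The arm moves only by the tool arm_command, never from a script. Its argument "plan" is text: rows parted by semicolons, each of 5 numbers parted by spaces: the shift along the tool's x, y, z in units of 500 mm (1.0 is 500 mm), then the turn about the tool's z in units of 2 rad (1.0 is 2 rad), then the closure, from 0 (fully open) to 1 (shut). In form: tx ty tz twist jaw; .... A call has 1 to 8 rows; each row is the pose to reach, as a shift and turn from the pose commanded when the call began, along the tool's axes at that moment; what a row does not reach only later rows make up. A row lasts 1/8 s, in which the tool goes at most 62.5 mm and 10.7 degrees, less where a joint would pass 70% of its speed; a pose out of reach is approached as far as the arm can. A call with a number of a shift or a turn outside -1 to 1 is refused whole. A call with a gripper value outside its range is refused whole. The fingers move at their own pace and stop on an object; the grip force is fixed at half the most. Time passes only in rows, so rows that repeat a pose let the fingers close. It gives the time, the measured TCP pose, the force, the opening and the grip force at its end, in the units of the state.
- state(): the state, without advancing time (a new reading comes with each control period).
- camera(name): name is "side" or "top" or "wrist"; returns a dict with "img" (384x512x3 uint8, red, green, blue), "fx", "fy", "cx", "cy" (pixels), "eye" and "attitude" of the camera in the world. Camera axes: x right, y down, z forward; pixel columns grow to the right and rows downward; lengths in mm; the calibration is good to about 2 mm. A picture is of the moment at which its call begins. There is no depth.
- sign_off(): hands the job in; it is judged then, once.
The state is a dict: "time_s": time; "joint_pos": joint angles; "qvel": joint speeds; "joint_efforts": joint torques, N m; "ee_pos": TCP position; "orientation": TCP orientation; "wrist_force": force on the tool from outside, world axes, zero at the start; "moment": the same for the moment, N m; "opening": finger opening in mm; "grip_force": force on a finger pad.
Only numpy, scipy, OpenCV 4.12 (cv2) and the standard library are available. Lean on these libraries where they do the work, as an engineer would, in place of code of your own. Each camera call takes 0.05 s, during which the arm holds its last target. There are 200 camera calls.

## Working session

There is one attempt and no reset: what is moved stays moved. The work goes in short steps, Python scripts to look and compute and a tool call to move; the robot and the scene stay as the last step left them, time stands still between calls to the robot, and variables do not carry over. Pictures are saved under pics/ and viewed, at most 10 in all, crops included, and the job is handed in when it is done.

Besides the shell and the picture viewer there is one more tool, called as a command line: name --argument value ..., lists and objects as JSON in quotes. arm_command: Moves the arm, as the interface text tells. Shifts and turns lie within -1 to 1; 1 stands for 500 mm of shift or 2 rad of turn. Its arguments: {"type":"object","properties":{"plan":{"type":"string"}},"required":["plan"]}

```bash
mkdir -p pics; python3 - <<'E'
from plant import *
import cv2,numpy as np
for n in ["side","top"]:
    c=camera(n); cv2.imwrite(f"pics/{n}0.png",c["img"][:,:,::-1]); print(n,c["fx"],c["fy"],c["cx"],c["cy"],c["eye"],c["attitude"])
s=state(); print(s)
E
```

```text
side 364.1487652183784 364.1487652183784 250.68840656901187 189.42945205114057 [-57.3736091  756.06029384 653.18056687] [-0.81122969  2.33077006 -1.36925994]
top 436.4490114232443 436.4490114232443 255.3817280464718 191.71546450664985 [ 364.06458285   -6.77959314 1234.66996906] [-2.12277843  2.13823642 -0.14712246]
{'time_s': 0.1, 'joint_pos': array([-1.46614315e+00,  2.21170488e-01,  1.52749759e+00, -3.16375948e-05,
        1.39465583e+00, -1.26082994e-01]), 'qvel': array([-0.00147155, -0.00158152, -0.00435558,  0.00141396, -0.00157844,
       -0.00171641]), 'joint_efforts': array([ 7.28735758e-04, -4.95946705e+01, -3.88517618e+01,  7.03305728e-02,
        5.16030611e-02, -3.66857068e-05]), 'ee_pos': array([ 142.88716897, -608.00827859,  291.2316622 ]), 'orientation': array([-3.11898787e+00, -3.61445443e-01,  1.97679935e-05]), 'wrist_force': array([-0.11979677,  0.11344232, -0.29216634]), 'moment': array([ 0.04353973,  0.00166252, -0.0161617 ]), 'grip_force': 0.0, 'opening': 87.2875038987414}
```

View pics/top0.png

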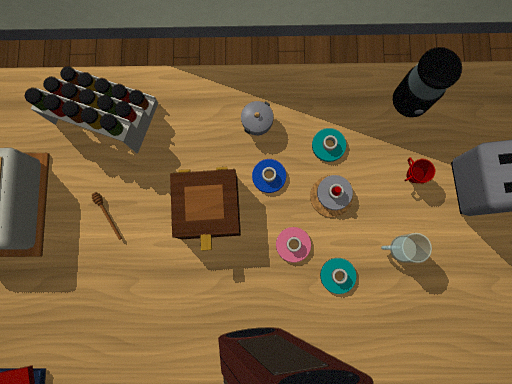

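View pics/side0.png

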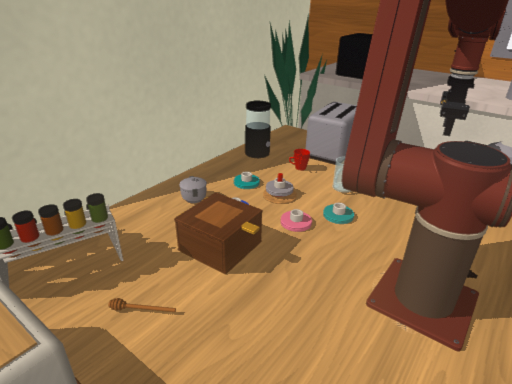

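The tea box is at about (205,203) in the top view, with its tab at (206,242). There are five lid-like things: turquoise (330,145), blue (269,176), pink (294,244), turquoise (339,276), and the steel disc with a red knob on cork at (335,191). The last one fits the description because it has the red knob, the steel disc and the cork trivet. I'll confirm it in an enlarged crop and measure it.

```bash
cat > h.py <<'E'
from plant import *
import cv2,numpy as np
from scipy.spatial.transform import Rotation as R
def toplane(c,uv,z):
    uv=np.atleast_2d(np.asarray(uv,float))
    d=np.c_[(uv[:,0]-c["cx"])/c["fx"],(uv[:,1]-c["cy"])/c["fy"],np.ones(len(uv))]
    w=R.from_rotvec(c["attitude"]).apply(d); e=np.asarray(c["eye"])
    return e+w*((z-e[2])/w[:,2])[:,None]
def proj(c,P):
    q=R.from_rotvec(c["attitude"]).inv().apply(np.atleast_2d(P)-np.asarray(c["eye"]))
    return np.c_[c["fx"]*q[:,0]/q[:,2]+c["cx"],c["fy"]*q[:,1]/q[:,2]+c["cy"]]
def shift(P,z51=51):
    "tool-axis shift (units of 500mm) to bring TCP to P"
    s=state(); return R.from_rotvec(s["orientation"]).inv().apply(np.asarray(P)-s["ee_pos"])/500
E
python3 - <<'E'
from h import *
c=camera("top"); im=c["img"]; hsv=cv2.cvtColor(im,cv2.COLOR_RGB2HSV).astype(int)
def blob(m,x0,x1,y0,y1):
    k=np.zeros(m.shape,bool); k[y0:y1,x0:x1]=m[y0:y1,x0:x1]; v,u=np.nonzero(k); return np.c_[u,v]
H,S,V=hsv[...,0],hsv[...,1],hsv[...,2]
k=blob(((H<6)|(H>172))&(S>150)&(V>90),320,352,178,205); print("knob",len(k),k.mean(0),toplane(c,k.mean(0),81))
b=blob((S<60)&(V>100),312,360,170,215); ell=cv2.fitEllipse(cv2.convexHull(b.astype(np.int32))); print("disc",ell,toplane(c,ell[0],33))
t=blob((H>15)&(H<30)&(S>150)&(V>110),196,216,232,255); print("tab",len(t),t.min(0),t.max(0),t.mean(0),toplane(c,t.mean(0),110))
l=blob((V<110),165,243,172,240)
l=l[l[:,1]<233]; r=cv2.minAreaRect(l.astype(np.float32)); print(r); p=cv2.boxPoints(r); print(p,toplane(c,p,110))
a=cv2.resize(im[160:260,160:260],None,fx=4,fy=4,interpolation=2); b=cv2.resize(im[140:240,290:390],None,fx=4,fy=4,interpolation=2)
cv2.imwrite("pics/crop1.png",np.hstack([a,b])[:,:,::-1])
E
```

```text
knob 39 [337.1025641  189.51282051] [[ 551.20604127 -202.92333268   81.        ]]
disc ((334.5868225097656, 191.85047912597656), (33.620506286621094, 34.962890625), 113.25538635253906) [[ 552.47627339 -203.89126605   33.        ]]
tab 168 [196 234] [215 252] [205.55952381 241.95833333] [[413.04839054 143.43551429 110.        ]]
((203.5, 202.0), (60.0, 77.0), 90.0)
[[165. 172.]
 [242. 172.]
 [242. 232.]
 [165. 232.]] [[597.38321094 253.00589673 110.        ]
 [595.39321468  49.59961565 110.        ]
 [437.91972617  49.73720651 110.        ]
 [439.31009088 248.75529859 110.        ]]
```

View pics/crop1.png

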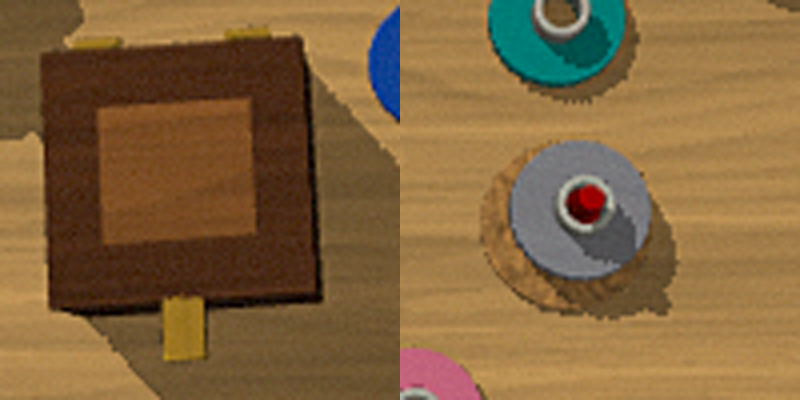

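The crop confirms it: the steel disc with the white collar and red knob, at crop (587,203), stands on the cork. The lid corners in the crop are (41,54), (301,37), (321,295) and (50,308), and the tab spans (163..206, 297..360).

```bash
python3 - <<'E'
from h import *
c=camera("top")
cr=np.array([[41,54],[301,37],[321,295],[50,308],[164,360],[206,360],[163,297],[206,297]])/4+160-.4
P=toplane(c,cr,110)[:,:2]; print(P.round(1))
loc=np.array([[-1,85],[-1,-85],[-175,-85],[-175,85],[-212,14],[-212,-14],[-174,14],[-174,-14]]) # rel hinge (lid 174 deep)
from scipy.optimize import least_squares
def f(p):
    a=p[2]; M=np.array([[np.cos(a),-np.sin(a)],[np.sin(a),np.cos(a)]]); return (p[:2]+loc@M.T-P).ravel()
r=least_squares(f,[590,147,0]); print("hinge",r.x,"res",r.fun.reshape(-1,2).round(1))
h=r.x; d=np.array([np.cos(h[2]),np.sin(h[2])])
print("tab",h[:2]-196*d,"tin",h[:2]-100*d)
# disc (bigger fit), collar ring with steel
s=state(); print(R.from_rotvec(s["orientation"]).as_matrix().round(3))
# all knob/ring checks side camera
c2=camera("side"); im=c2["img"]; hsv=cv2.cvtColor(im,cv2.COLOR_RGB2HSV).astype(int)
m=((hsv[...,0]<6)|(hsv[...,0]>172))&(hsv[...,1]>150)&(hsv[...,2]>90); m[:165]=0;m[195:]=0;m[:,:265]=0;m[:,293:]=0
v,u=np.nonzero(m); print("side knob",len(u),u.mean(),v.min(),v.max(),"pred",proj(c2,[[552,-203.5,81],[552,-203.5,57]]))
E
```

```text
[[594.3 240.1]
 [604.   68.4]
 [434.5  55.3]
 [427.3 230.1]
 [393.7 155.9]
 [393.5 129. ]
 [433.9 157.1]
 [433.7 129.4]]
hinge [6.04646648e+02 1.53594831e+02 5.64967240e-02] res [[ 4.6 -1.7]
 [ 4.4  0.2]
 [ 0.2  3.6]
 [-2.2 -1.5]
 [-1.5 -0.3]
 [ 0.3 -1.3]
 [-3.8  0.6]
 [-2.   0.4]]
tab [408.95936947 142.52736278] tin [504.80619998 147.94816345]
[[ 0.973  0.229 -0.   ]
 [ 0.229 -0.973  0.001]
 [ 0.    -0.001 -1.   ]]
side knob 27 279.6296296296296 173 180 pred [[280.14203266 173.51876052]
 [279.78453123 179.6187733 ]]
```

arm_command --plan "0.78 -0.65 0 0.088 0;0.78 -0.65 0 0.088 0;0.78 -0.65 0 0.088 0;0.78 -0.65 0 0.088 0;0.78 -0.65 0 0.088 0;0.78 -0.65 0 0.088 0;0.78 -0.65 0 0.088 0;0.78 -0.65 0 0.088 0"

```text
time_s: 1.25
ee_pos: [444.6, -207.2, 292.5]
orientation: [3.14, 0.086, 0.001]
wrist_force: [0.7, -0.9, -0.4]
opening: 87.0
grip_force: 0.0
```

```bash
python3 - <<'E'
from h import *
c=camera("top"); from scipy.optimize import least_squares
cr=np.array([[41,54],[301,37],[321,295],[50,308],[164,360],[206,360],[163,297],[206,297]])/4+160-.4
P=toplane(c,cr,110)[:,:2]
loc=np.array([[0,87],[0,-87],[-170,-87],[-170,87],[-208,14],[-208,-14],[-170,14],[-170,-14]])
def f(p):
    a=p[2]; M=np.array([[np.cos(a),-np.sin(a)],[np.sin(a),np.cos(a)]]); return (p[:2]+loc@M.T-P).ravel()
r=least_squares(f,[590,147,0]); print("hinge",r.x,r.fun.reshape(-1,2).round(1).tolist())
h=r.x; d=np.array([np.cos(h[2]),np.sin(h[2])]); t=h[:2]-196*d
print("tab",t,"tin",h[:2]-100*d)
s=state(); print(s["time_s"],s["ee_pos"],s["joint_pos"],R.from_rotvec(s["orientation"]).as_matrix().round(3).tolist(), shift([*t,245]))
E
```

```text
hinge [6.01153494e+02 1.53374856e+02 5.63333898e-02] [[2.0, 0.2], [2.0, -1.9], [1.8, 1.7], [-0.8, 0.6], [-1.0, -0.3], [0.8, -1.3], [-3.3, 0.6], [-1.5, 0.4]]
tab [405.4644104  142.33935081] tin [501.31212504 147.74449634]
1.3 [ 448.00399426 -201.14656801  292.53244347] [-0.58582016 -0.10623842  1.86702348  0.00554685  1.38004075  0.92444064] [[0.998, 0.059, 0.004], [0.059, -0.998, 0.004], [0.004, -0.004, -1.0]] [-0.04446237 -0.69044026  0.0975779 ]
```

arm_command --plan "-0.04 -0.69 0.1 0 0;-0.04 -0.69 0.1 0 0;-0.04 -0.69 0.1 0 0;-0.04 -0.69 0.1 0 0;-0.04 -0.69 0.1 0 0;-0.04 -0.69 0.1 0 0;-0.04 -0.69 0.1 0 0;-0.04 -0.69 0.1 0 0"

```text
time_s: 2.3
ee_pos: [404.9, 134.0, 242.3]
orientation: [3.14, 0.087, 0.0]
wrist_force: [0.0, 0.2, 0.2]
opening: 86.4
grip_force: 0.0
```

```bash
python3 - <<'E'
from h import *
c=camera("wrist"); im=c["img"].copy(); s=state(); print(s["ee_pos"],R.from_rotvec(s["orientation"]).as_matrix().round(3).tolist(),shift([405.5,142.3,156]),c["eye"])
hsv=cv2.cvtColor(im,cv2.COLOR_RGB2HSV).astype(int)
m=((hsv[...,0]>15)&(hsv[...,0]<32)&(hsv[...,1]>150)&(hsv[...,2]>90)).astype(np.uint8)
n,l,st,ce=cv2.connectedComponentsWithStats(m)
for i in range(1,n):
    if st[i,4]>150: print(st[i],ce[i],toplane(c,ce[i],110))
T=R.from_rotvec(s["orientation"]).as_matrix()
print("pred tab corners",proj(c,[[394,128,110],[394,156,110],[433,130,110],[433,158,110]]).round())
cv2.imwrite("pics/w1.png",im[:,:,::-1])
E
```

```text
[405.08971195 133.63993635 242.41656746] [[0.999, 0.054, 0.0], [0.054, -0.999, -0.0], [0.0, 0.0, -1.0]] [ 0.00170471 -0.0173173   0.17282696] [480.99375106 137.22867807 335.15602151]
[ 225  164   35   50 1699] [242.26839317 188.32077693] [[413.74473886 142.64943108 110.        ]]
[404 244  23  25 186] [417.17741935 252.88172043] [[365.29355752  -6.72973552 110.        ]]
[407 270  23  25 211] [421.31279621 284.67298578] [[334.99627711 -16.75700784 110.        ]]
[ 230  306  282   18 3350] [385.85761194 315.46208955] [[301.63799918   8.32248309 110.        ]]
pred tab corners [[259. 213.]
 [225. 211.]
 [260. 165.]
 [223. 163.]]
```

View pics/w1.png

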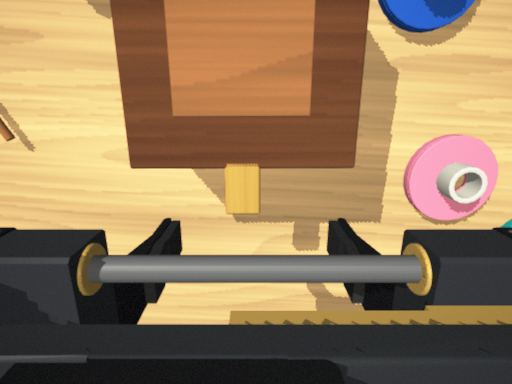

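The tab runs from (225,164) to (259,213), as predicted, so I'll descend and pinch it.

arm_command --plan "0.002 -0.018 0.04 0 0;0.002 -0.018 0.12 0 0;0.002 -0.018 0.173 0 0;0.002 -0.018 0.173 0 0;0.002 -0.018 0.173 0 1;0.002 -0.018 0.173 0 1;0.002 -0.018 0.173 0 1;0.002 -0.018 0.173 0 1"

```text
time_s: 3.35
ee_pos: [405.6, 143.6, 156.3]
orientation: [-3.14, -0.086, -0.002]
wrist_force: [-0.7, -0.4, 0.3]
opening: 54.9
grip_force: 0.0
```

```bash
python3 - <<'E'
from h import *
s=state(); print(s["ee_pos"],R.from_rotvec(s["orientation"]).as_matrix().round(3).tolist(),s["opening"],s["grip_force"],s["wrist_force"])
r=196.06;p0=.0255
for t in np.arange(0,1.86,.1): print(round(t,2),((r*(np.cos(p0)-np.cos(t+p0)))/500).round(3),(-(r*(np.sin(t+p0)-np.sin(p0)))/500).round(3))
E
```

```text
[405.60080672 143.55335872 156.27835356] [[0.998, 0.055, 0.001], [0.055, -0.998, 0.0], [0.001, -0.0, -1.0]] 54.87894213291051 0.0 [-0.6994482  -0.3749438   0.34836863]
0.0 0.0 -0.0
0.1 0.003 -0.039
0.2 0.01 -0.078
0.3 0.02 -0.115
0.4 0.035 -0.152
0.5 0.053 -0.187
0.6 0.074 -0.22
0.7 0.099 -0.25
0.8 0.126 -0.278
0.9 0.156 -0.303
1.0 0.189 -0.325
1.1 0.223 -0.344
1.2 0.259 -0.359
1.3 0.297 -0.37
1.4 0.335 -0.378
1.5 0.374 -0.382
1.6 0.413 -0.382
1.7 0.452 -0.377
1.8 0.491 -0.369
```

arm_command --plan "0 0 0 0 1;0 0 0 0 1;0 0 0 0 1;0 0 0 0 1;0 0 0 0 1;0 0 0 0 1"

```text
time_s: 4.1
ee_pos: [405.3, 143.4, 155.7]
orientation: [3.14, 0.086, -0.0]
wrist_force: [-0.8, -0.5, -0.2]
opening: 27.7
grip_force: 30.0
```

arm_command --plan "0.003 0 -0.039 0 1;0.01 0 -0.078 0 1;0.02 0 -0.115 0 1;0.035 0 -0.152 0 1;0.053 0 -0.187 0 1;0.074 0 -0.22 0 1;0.099 0 -0.25 0 1;0.126 0 -0.278 0 1"

```text
time_s: 5.1
ee_pos: [468.3, 147.1, 294.9]
orientation: [-3.14, -0.086, 0.003]
wrist_force: [1.9, 1.1, -5.7]
opening: 28.0
grip_force: 30.0
```

Good. Next increments start from angle 0.8.

arm_command --plan "0.03 0 -0.025 0 1;0.063 0 -0.047 0 1;0.097 0 -0.066 0 1;0.133 0 -0.081 0 1;0.171 0 -0.092 0 1;0.209 0 -0.1 0 1;0.248 0 -0.104 0 1;0.287 0 -0.104 0 1"

```text
time_s: 6.1
ee_pos: [611.2, 155.4, 345.3]
orientation: [-3.139, -0.087, 0.007]
wrist_force: [-2.2, 3.1, -5.8]
opening: 27.7
grip_force: 30.0
```

arm_command --plan "0.02 0 0.002 0 1;0.039 0 0.005 0 1;0.058 0 0.008 0 1;0.074 0 0.012 0 1;0.074 0 0.012 0 0.5;0.074 0 0.012 0 0.5;0.074 0 0.012 0 0.5;0.074 0 0.012 0 0.5"

```text
time_s: 7.1
ee_pos: [648.6, 156.6, 341.4]
orientation: [3.14, 0.086, 0.002]
wrist_force: [0.2, 0.0, -0.6]
opening: 42.8
grip_force: 0.0
```

arm_command --plan "0 0 -0.1 0 0;0 0 -0.12 0 0;-0.232 0.708 -0.12 0 0;-0.232 0.708 -0.12 0 0;-0.232 0.708 -0.12 0 0;-0.232 0.708 -0.12 0 0;-0.232 0.708 -0.12 0 0;-0.232 0.708 -0.12 0 0"

```text
time_s: 8.1
ee_pos: [551.0, -204.9, 400.6]
orientation: [3.14, 0.086, 0.0]
wrist_force: [0.7, -0.6, 0.1]
opening: 86.9
grip_force: 0.0
```

```bash
python3 - <<'E'
from h import *
s=state(); print(s["ee_pos"])
c=camera("top"); im=c["img"]; cv2.imwrite("pics/top2.png",im[:,:,::-1])
# tin rim
cc=proj(c,[[501.3,147.7,92]])[0]; print(cc)
k=cv2.resize(im[130:250,150:270],None,fx=4,fy=4,interpolation=2)
w=camera("wrist"); 
b=cv2.resize(w["img"][:,100:420],None,fx=.97,fy=1.25) 
cv2.imwrite("pics/m2.png",np.hstack([k,b])[:,:,::-1]); print("wrist scale",b.shape, shift([552,-203.5,230]))
print(proj(w,[[552,-203.5,81]]))
E
```

```text
[ 551.04020765 -204.89644943  400.56595663]
[205.26131202 208.65908748]
wrist scale (480, 310, 3) [ 0.00483595 -0.01058908  0.3404019 ]
[[246.32969244 153.70635709]]
```

View pics/m2.png

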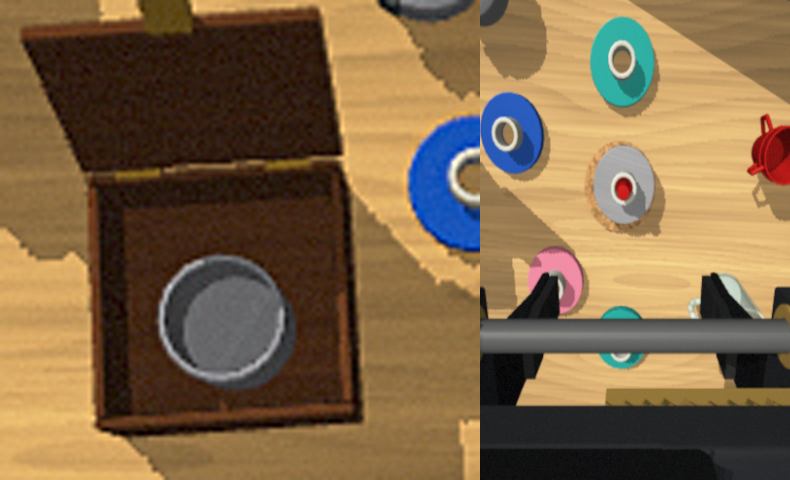

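The box lid is on its stop. The tin's mouth is at crop (223,320), and the wrist view shows the red knob in its white collar at (624,188). I'll descend and measure the knob from near.

arm_command --plan "0.005 -0.01 0.34 0 0;0.005 -0.01 0.34 0 0;0.005 -0.01 0.34 0 0;0.005 -0.01 0.34 0 0;0.005 -0.01 0.34 0 0"

```text
time_s: 8.82
ee_pos: [555.3, -198.1, 232.9]
orientation: [3.139, 0.087, 0.004]
wrist_force: [0.9, 0.5, 0.6]
opening: 87.4
grip_force: 0.0
```

```bash
cat >> h.py <<'E'
def redknob(c,x,y,z,rad=60):
    im=c["img"]; hsv=cv2.cvtColor(im,cv2.COLOR_RGB2HSV).astype(int)
    u0,v0=proj(c,[[x,y,z]])[0]; U,V=np.meshgrid(range(512),range(384))
    m=((hsv[...,0]<6)|(hsv[...,0]>172))&(hsv[...,1]>130)&(hsv[...,2]>60)&(abs(U-u0)<rad)&(abs(V-v0)<rad)
    return m,(u0,v0)
E
python3 - <<'E'
from h import *
s=state(); print(s["ee_pos"]); c=camera("wrist")
m,p=redknob(c,552,-203.5,81); v,u=np.nonzero(m); print(p,len(u),u.min(),u.max(),v.min(),v.max())
# pred silhouette
a=np.linspace(0,6.28,40); 
for z in (57,81):
    q=proj(c,np.c_[552+9*np.cos(a),-203.5+9*np.sin(a),a*0+z]); print(z,q.min(0),q.max(0))
cv2.imwrite("pics/w2.png",c["img"][:,:,::-1])
t=camera("top"); 
E
```

```text
[ 555.28538631 -198.05090596  232.88025588]
(np.float64(258.64867702895907), np.float64(196.57286309867686)) 604 247 273 175 205
57 [248.65903043 179.43534045] [267.79451035 197.78199304]
81 [248.21757527 186.56408144] [269.06768746 206.40061586]
```

View pics/w2.png

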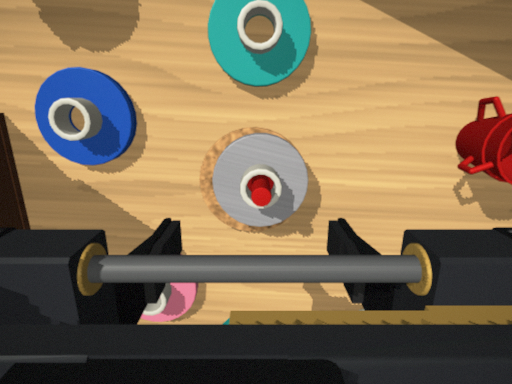

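The knob top is at (261,196), which is within 2 mm of the estimate: (553,-205).

```bash
python3 - <<'E'
from h import *
s=state(); print(s["time_s"],s["ee_pos"],s["orientation"],shift([553,-205,130]))
E
```

```text
8.925 [ 555.84370861 -198.48729026  234.08929267] [3.13786262 0.0863739  0.0073398 ] [-0.00735401  0.01213894  0.20817996]
```

arm_command --plan "-0.006 0.013 0.02 0 0;-0.006 0.013 0.1 0 0;-0.006 0.013 0.18 0 0;-0.006 0.013 0.208 0 0;-0.006 0.013 0.208 0 0;-0.006 0.013 0.208 0 0"

```text
time_s: 9.68
ee_pos: [552.8, -205.3, 128.7]
orientation: [3.139, 0.086, 0.004]
wrist_force: [-0.2, 0.2, 0.2]
opening: 86.9
grip_force: 0.0
```

```bash
python3 - <<'E'
from h import *
s=state(); print(s["time_s"],s["ee_pos"],s["orientation"],shift([553,-205,130]),s["wrist_force"])
E
```

```text
9.675 [ 552.77851278 -205.2599604   128.70017148] [3.13882797 0.08590858 0.0043714 ] [ 0.00047787 -0.00049059 -0.00259918] [-0.15070419  0.16550591  0.15818576]
```

arm_command --plan "0 0 -0.002 0 1;0 0 -0.002 0 1;0 0 -0.002 0 1;0 0 -0.002 0 1;0 0 -0.002 0 1;0 0 -0.002 0 1;0 0 -0.002 0 1;0 0 -0.002 0 1"

```text
time_s: 10.68
ee_pos: [551.6, -204.5, 127.7]
orientation: [-3.14, -0.086, 0.0]
wrist_force: [0.6, 0.2, -0.4]
opening: 17.5
grip_force: 30.0
```

arm_command --plan "0 0 0 0 1;0 0 0 0 1;0 0 0 0 1;0 0 0 0 1;0 0 0 0 1;0 0 0 0 1"

```text
time_s: 11.42
ee_pos: [551.6, -204.5, 127.7]
orientation: [-3.14, -0.086, 0.0]
wrist_force: [-0.2, 1.2, 1.1]
opening: 17.3
grip_force: 30.0
```

arm_command --plan "0 0 -0.03 0 1;0 0 -0.08 0 1;0 0 -0.14 0 1;0 0 -0.2 0 1;0 0 -0.26 0 1;0 0 -0.32 0 1;0 0 -0.32 0 1;0 0 -0.32 0 1"

```text
time_s: 12.42
ee_pos: [551.1, -204.4, 286.8]
orientation: [-3.14, -0.086, 0.002]
wrist_force: [-0.5, 0.7, -3.2]
opening: 17.3
grip_force: 30.0
```

```bash
python3 - <<'E'
from h import *
s=state(); print(s["time_s"],s["ee_pos"],s["orientation"],s["wrist_force"],s["opening"],shift([500,147.7,288]))
# tin rim refine, top view
c=camera("top"); im=c["img"]; cv2.imwrite("pics/top3.png",im[:,:,::-1])
hsv=cv2.cvtColor(im,cv2.COLOR_RGB2HSV).astype(int)
m=(hsv[...,1]<70)&(hsv[...,2]>60); m[:188]=0;m[232:]=0;m[:,183:]&=True;m[:,:184]=0;m[:,226:]=0
v,u=np.nonzero(m); pts=cv2.convexHull(np.c_[u,v].astype(np.int32)); e=cv2.fitEllipse(pts); print(e,len(u),toplane(c,e[0],92))
a=np.linspace(0,6.28,60); P=[501.3,147.7]
q=proj(c,np.c_[P[0]+42*np.cos(a),P[1]+42*np.sin(a),a*0+92]); print("pred",q.min(0),q.max(0),"meas",pts.reshape(-1,2).min(0),pts.reshape(-1,2).max(0))
E
```

```text
12.425 [ 551.07093035 -204.37635382  286.76915968] [-3.13993258e+00 -8.58997892e-02  1.78037032e-03] [-0.50085695  0.70253358 -3.17658774] 17.291736331428357 [-0.06349311 -0.70868511 -0.00202516]
((206.09768676757812, 210.08404541015625), (31.82219123840332, 35.641807556152344), 121.8700180053711) 775 [[497.49640698 145.43991774  92.        ]]
pred [189.40630492 192.94683913] [221.1262711  224.53386893] meas [189 194] [223 226]
```

arm_command --plan "-0.02 -0.05 0 0 1;-0.05 -0.14 0 0 1;-0.09 -0.25 0 0 1;-0.13 -0.36 0 0 1;-0.17 -0.47 0 0 1;-0.21 -0.58 0 0 1;-0.24 -0.67 0 0 1;-0.253 -0.718 0 0 1"

```text
time_s: 13.48
ee_pos: [403.7, 148.8, 286.1]
orientation: [3.14, 0.089, -0.004]
wrist_force: [0.4, -0.4, -1.8]
opening: 17.3
grip_force: 30.0
```

```bash
python3 - <<'E'
from h import *
c=camera("wrist"); s=state(); print(s["time_s"],s["ee_pos"],s["orientation"],s["wrist_force"],s["opening"])
c=camera("wrist"); im=c["img"]; cv2.imwrite("pics/w3.png",im[:,:,::-1]); print(state()["ee_pos"])
a=np.linspace(0,6.28,60)
for P in ([501.3,147.7],[498,147.7]):
    q=proj(c,np.c_[P[0]+42*np.cos(a),P[1]+42*np.sin(a),a*0+92]); print("pred",q.min(0),q.max(0))
np.save("w3.npy",im); import pickle; pickle.dump(c,open("w3.pkl","wb"))
E
```

```text
13.525 [403.15641215 150.39580735 286.11277448] [-3.13834568 -0.09010544  0.00537364] [-0.17253264  2.24397754 -2.11366913] 16.735985081851254
[403.94339907 148.8320681  286.16222836]
pred [215.92077828  22.04891997] [309.22865636 121.61653327]
pred [215.84308515  26.30391357] [308.8265422  125.18003188]
```

View pics/w3.png

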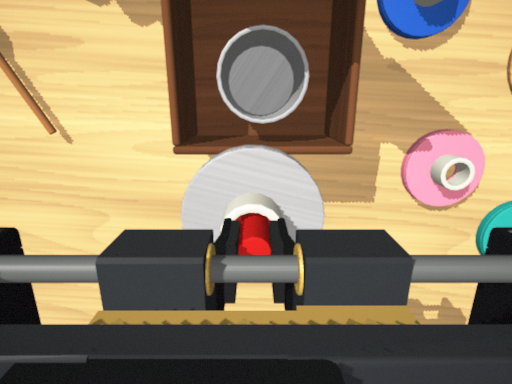

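```bash
python3 - <<'E'
from h import *
import pickle; c=pickle.load(open("w3.pkl","rb")); im=c["img"]
hsv=cv2.cvtColor(im,cv2.COLOR_RGB2HSV).astype(int)
m=((hsv[...,1]<70)&(hsv[...,2]>70)).astype(np.uint8); m[135:]=0; m[:,:195]=0; m[:,335:]=0
n,l,st,ce=cv2.connectedComponentsWithStats(m); i=1+np.argmax(st[1:,4]); print(st[i])
v,u=np.nonzero(l==i); h=cv2.convexHull(np.c_[u,v].astype(np.int32)).reshape(-1,2)
P=toplane(c,h,92)[:,:2]
from scipy.optimize import least_squares
r=least_squares(lambda p:np.hypot(*(P-p[:2]).T)-p[2],[500,148,42],loss="soft_l1"); print("tin",r.x,r.fun.round(1))
# disc top of held lid, z = tcp-122+27 
m=((hsv[...,1]<50)&(hsv[...,2]>120)).astype(np.uint8); m[:143]=0; m[222:]=0; m[:,:175]=0; m[:,335:]=0
n,l,st,ce=cv2.connectedComponentsWithStats(m); i=1+np.argmax(st[1:,4]); print(st[i])
v,u=np.nonzero(l==i); h=cv2.convexHull(np.c_[u,v].astype(np.int32)).reshape(-1,2); h=h[h[:,1]<200]
P=toplane(c,h,286.2-122+27)[:,:2]
r=least_squares(lambda p:np.hypot(*(P-p[:2]).T)-49,[404,148],loss="soft_l1"); print("disc",r.x,r.fun.round(1))
s=state(); print(s["ee_pos"],shift([498,147.5,235]))
E
```

```text
[ 216   24   94  100 7270]
tin [499.72215158 147.82310059  42.00766092] [ 0.2  0.1 -0.1 -0.  -0.2  0.1  0.1 -0.3  0.1 -0.2 -0.2  0.1  0.   0.1
  0.2  0.2  0.  -0.1 -0.1 -0.1 -0.  -0.1  0.1 -0.1  0.   0.1  0.2  0.1
  0.1 -0.2 -0.1 -0.2  0.   0.  -0.2  0.1 -0.   0.   0.   0.1  0.1]
[ 181  145  143   77 8484]
disc [402.13113557 150.64766094] [-0.7 -0.9 -0.9 -1.  -0.6 -0.5 -0.1  0.2  0.5  0.7  1.   1.   0.8  0.6
 -0.  -0.2 -0.7 -0.9 -0.9 -0.9 -0.8]
[403.94339907 148.8320681  286.16222836] [0.18793386 0.0136637  0.10177492]
```

arm_command --plan "0.03 0.003 0 0 1;0.08 0.007 0 0 1;0.13 0.01 0 0 1;0.17 0.0125 0 0 1;0.191 0.0125 0.01 0 1;0.191 0.0125 0.04 0 1;0.191 0.0125 0.08 0 1;0.191 0.0125 0.098 0 1"

```text
time_s: 14.58
ee_pos: [499.5, 145.7, 236.1]
orientation: [3.14, 0.086, -0.007]
wrist_force: [-1.0, -0.5, -2.9]
opening: 17.3
grip_force: 30.0
```

arm_command --plan "0 0 0 0 1;0 0 0 0 1;0 0 0 0 1"

```text
time_s: 14.95
ee_pos: [501.7, 146.1, 239.7]
orientation: [-3.14, -0.086, -0.003]
wrist_force: [0.6, 1.0, -3.3]
opening: 17.7
grip_force: 30.0
```

```bash
python3 - <<'E'
from h import *
camera("side")
for i in range(2): s=state(); print(s["time_s"],s["ee_pos"],s["wrist_force"],shift([499.6,147.8,215])); c=camera("side")
cv2.imwrite("pics/s4.png",cv2.resize(c["img"][130:280,150:300],None,fx=4,fy=4,interpolation=2)[:,:,::-1])
E
```

```text
15.0 [501.70373224 146.06868174 239.58356338] [ 0.31071605  0.04786232 -2.26004843] [-0.00408302 -0.00368241  0.04916165]
15.05 [501.63759909 146.07445844 239.44967613] [-0.70198747  0.61355805 -2.14508649] [-0.00394163 -0.00366561  0.04889469]
```

View pics/s4.png

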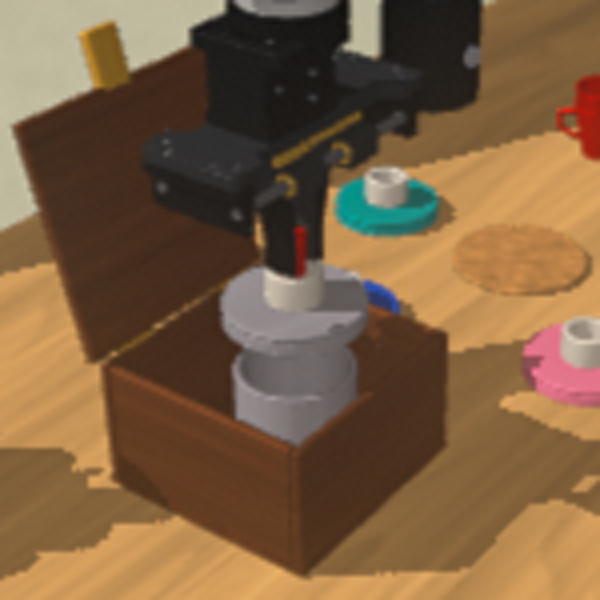

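The nested lids hang level over the tin at crop (295,300), and the box lid is open. I'll correct by about 2 mm and lower slowly.

arm_command --plan "-0.004 -0.004 0.01 0 1;-0.004 -0.004 0.02 0 1;-0.004 -0.004 0.03 0 1;-0.004 -0.004 0.038 0 1;-0.004 -0.004 0.044 0 1;-0.004 -0.004 0.05 0 1;-0.004 -0.004 0.05 0 1;-0.004 -0.004 0.05 0 1"

```text
time_s: 16.1
ee_pos: [499.3, 147.9, 213.9]
orientation: [-3.14, -0.086, -0.0]
wrist_force: [-0.5, -0.9, -2.5]
opening: 17.4
grip_force: 30.0
```

arm_command --plan "0 0 0.005 0 1;0 0 0.01 0 1;0 0 0.015 0 1;0 0 0.02 0 1;0 0 0.02 0 1;0 0 0.02 0 1"

```text
time_s: 16.85
ee_pos: [499.3, 147.9, 203.8]
orientation: [-3.14, -0.086, -0.0]
wrist_force: [-0.8, 0.0, -2.8]
opening: 17.0
grip_force: 30.0
```

arm_command --plan "0 0 0.004 0 1;0 0 0.007 0 1;0 0 0.009 0 1;0 0 0.01 0 1;0 0 0.011 0 1;0 0 0.011 0 1"

```text
time_s: 17.6
ee_pos: [499.2, 147.9, 198.2]
orientation: [-3.14, -0.086, 0.0]
wrist_force: [-1.0, 0.9, -2.1]
opening: 17.3
grip_force: 30.0
```

arm_command --plan "0 0 0.002 0 1;0 0 0.004 0 1;0 0 0.004 0 1;0 0 0.004 0 1"

```text
time_s: 18.1
ee_pos: [499.4, 147.9, 197.6]
orientation: [3.14, 0.086, 0.001]
wrist_force: [-4.6, -1.0, 6.8]
opening: 17.1
grip_force: 30.0
```

arm_command --plan "0 0 0 0 0.25;0 0 0 0 0.25;0 0 0 0 0.25;0 0 0 0 0.25;0 0 0 0 0.25;0 0 0 0 0.25;0 0 0 0 0.25;0 0 0 0 0.25"

```text
time_s: 19.1
ee_pos: [499.1, 147.9, 196.1]
orientation: [-3.14, -0.086, 0.0]
wrist_force: [0.2, 0.4, 0.5]
opening: 64.8
grip_force: 0.0
```

```bash
python3 - <<'E'
from h import *
s=state(); print(s["ee_pos"],s["wrist_force"],s["opening"],shift([499.5,147.8,176.5]))
c=camera("side")
cv2.imwrite("pics/s5.png",cv2.resize(c["img"][130:280,150:300],None,fx=4,fy=4,interpolation=2)[:,:,::-1])
# tin rim/disc predictions in crop
a=np.linspace(0,6.28,60)
for z,r in ((98,49),(103,49),(127,20),(151,9)):
    q=proj(c,np.c_[499.6+r*np.cos(a),147.8+r*np.sin(a),a*0+z]); q=(q-[150,130])*4+2; print(z,q.min(0).round(),q.max(0).round())
E
```

```text
[499.11779559 147.91108712 196.11659608] [0.16212431 0.40429634 0.53599544] 64.77391698108043 [0.00076121 0.00026489 0.03923299]
98 [226. 318.] [371. 399.]
103 [226. 312.] [371. 393.]
127 [268. 305.] [328. 337.]
151 [283. 283.] [310. 297.]
```

View pics/s5.png

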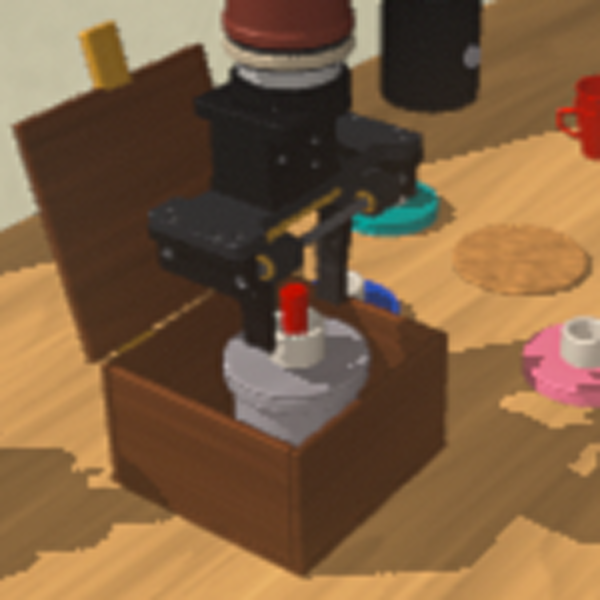

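The lids are seated. The disc spans (225..370) and the knob top is at row 283, both as predicted. Next I'll lower onto the collar and grip it.

arm_command --plan "0.001 0 0.01 0 0.25;0.001 0 0.022 0 0.25;0.001 0 0.032 0 0.25;0.001 0 0.037 0 0.25;0.001 0 0.037 0 0.25;0.001 0 0.037 0 1;0.001 0 0.037 0 1;0.001 0 0.037 0 1"

```text
time_s: 20.15
ee_pos: [499.8, 147.9, 177.9]
orientation: [-3.14, -0.086, -0.001]
wrist_force: [0.0, 0.3, -0.3]
opening: 43.2
grip_force: 0.6
```

arm_command --plan "0 0 0 0 1;0 0 0 0 1;0 0 0 0 1;0 0 0 0 1"

```text
time_s: 20.65
ee_pos: [499.8, 148.0, 177.9]
orientation: [-3.14, -0.086, -0.0]
wrist_force: [-0.4, 0.6, 1.3]
opening: 38.7
grip_force: 30.0
```

arm_command --plan "0 0 -0.004 0 1;0 0 -0.012 0 1;0 0 -0.025 0 1;0 0 -0.04 0 1;0 0 -0.06 0 1;0 0 -0.08 0 1;0 0 -0.1 0 1;0 0 -0.12 0 1"

```text
time_s: 21.65
ee_pos: [499.8, 147.9, 238.6]
orientation: [-3.14, -0.086, -0.001]
wrist_force: [0.6, -0.1, -1.2]
opening: 38.6
grip_force: 30.0
```

arm_command --plan "0 0 -0.02 0 1;0 0 -0.04 0 1;0 0 -0.06 0 1;0 0 -0.075 0 1;0 0 -0.08 0 1;0 0 -0.08 0 1;0 0 -0.08 0 1;0 0 -0.08 0 1"

```text
time_s: 22.65
ee_pos: [499.5, 147.9, 277.3]
orientation: [3.14, 0.086, -0.001]
wrist_force: [-0.5, -0.1, -0.4]
opening: 38.8
grip_force: 30.0
```

```bash
python3 - <<'E'
from h import *
s=state(); print(s["time_s"],s["ee_pos"],s["wrist_force"],s["opening"],s["grip_force"])
c=camera("side")
cv2.imwrite("pics/s6.png",cv2.resize(c["img"][110:280,150:300],None,fx=3.5,fy=3.5,interpolation=2)[:,:,::-1])
E
```

```text
22.65 [499.51243133 147.86123508 277.31710032] [-0.45316109 -0.14891424 -0.42902405] 38.80209939603482 29.999798736535013
```

View pics/s6.png

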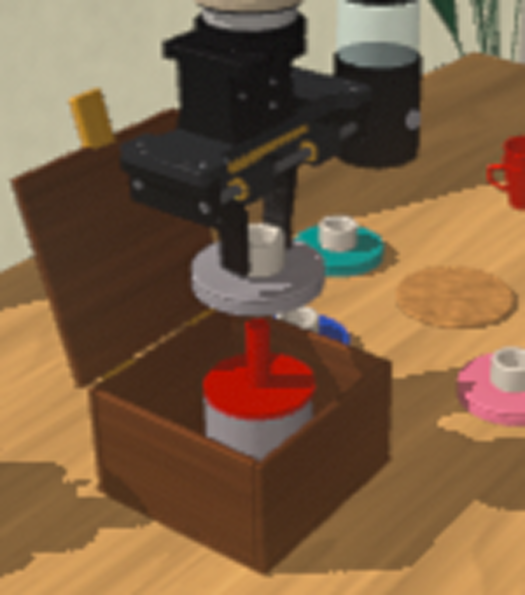

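The steel outer lid is held level at (258,272). The red inner lid is seated in the tin at (259,385) and the box lid is on its stop. I'll hand the job in.

```bash
python3 -c "
from plant import *
print(sign_off())"
```

```text
the job is handed in; nothing more can be done
None
```

I handed the job in at about 22.7 s with the box lid open on its stop, the red inner lid seated in the tin, and the steel outer lid held level about 10 cm above where it sat; the hand-in returned no verdict.

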